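# Close and pin the hold-down bar of a gluing jig

## Robot

A 6-joint arm with a two-finger parallel gripper is mounted at the origin on the work surface. World frame = base frame: x ahead of the robot, y to its left, z up, the work surface at z = 0. Lengths are in m, angles in degrees, forces in N, time in s.
With the tool pointing down it reaches from about 0.275 to 0.825 m from the base axis. Payload 4.9 kg.
Tool frame: the origin (TCP) lies midway between the tips of the shut fingers; the grasp point (between the pads) lies manip.tcp_to_grasp behind it (manip.tcp_to_grasp is the distance from the TCP to the grasp point, in m); z points along the fingers, y is the line along which they close (so a half turn about z gives the same grasp; the last joint's range is limited). The gripper opens to 85 mm and grips with 20 to 120 N. Pads are 22 mm wide; open, the fingers measure 114 mm over their backs; the gripper's body (76 mm by 85 mm) begins 54 mm behind the grasp point. The pads swing forward as they close: fully open they stand 13 mm farther back than shut.
Start: joints at [66.624, 18.69, -11.035, 60.275, 0, 82.311], TCP at [0.149, 0.53, 0.231] pointing down, gripper open.
Joint ranges: [-152.03, 152.03], [-55.5, 102.48], [-74.3, 77.21], [-110.64, 120.58], [-84.22, 78.4], [-180, 180]. Speed limits (degrees/s): [147.25, 147.25, 180, 180, 180, 180].

## Interface

Orientations are given as a 3x3 rotation matrix whose columns are the frame's x, y, z axes.
In Python, from cell import status, viewer, ticket, manip gives the robot as it stands.
- The arm moves only by the tool arm_command, never from a script. Its argument "moves" is a list of rows, each an object of numbers: "dx", "dy", "dz": the shift along the tool's x, y, z scaled (see below); "roll": the turn about the tool's z scaled (see below). A call has 1 to 20 rows; each row shifts and turns the commanded pose from where the row before left it, along the tool's axes as they then stand; what a row does not reach is not made up. The controller multiplies each number of a shift by 0.03 m and each number of a turn by 6 degrees. A row lasts 1/10 s, in which the tool goes at most 50 mm and 8.59 degrees, less where a joint would pass 70% of its speed; a pose out of reach is approached as far as the arm can. A call with a number of a shift or a turn outside -1 to 1 is refused whole. A call with a gripper value outside its range is refused whole. "grip" is the closure, from 0 (fully open) to 1 (shut), set as the call begins (left out, the last holds). The fingers move at their own pace and stop on an object; the grip force is fixed at half the most. Time passes only in rows, so rows that do not move let the fingers close. It gives the time, the measured TCP pose, the force, the opening and the grip force at its end, in the units of the state.
- status.state(): the state, without advancing time (a new reading comes with each control period).
- viewer.grab_frame(name): name is "scene" or "side" or "wrist"; returns the picture (400x640x3 uint8, red, green, blue); there is no depth.
- viewer.camera_info(name): a dict with "K" (3x3 intrinsics, pixels), "world_from_camera" (4x4, takes a point from camera to world coordinates). Camera axes: x right, y down, z forward; pixel columns grow to the right and rows downward; lengths in m; the calibration is good to about 2 mm. A picture is of the moment at which its call begins: read the wrist's pose just before it. camera_info takes no time and is no camera call; for the wrist camera it gives the pose at the moment of the call.
- ticket.close_job(): hands the job in; it is judged then, once.
The state is a dict: "time_s": time; "joint_pos": joint angles; "joint_velocities": joint speeds; "tau": joint torques, N m; "tcp_pos": TCP position; "tcp_rot": TCP orientation; "ft_force": force on the tool from outside, world axes, zero at the start; "wrist_torque": the same for the moment, N m; "finger_gap": finger opening in m; "grip_force": force on a finger pad.
Only numpy, scipy, OpenCV 4.12 (cv2) and the standard library are available. Lean on these libraries where they do the work, as an engineer would, in place of code of your own. Each camera call takes 0.05 s, during which the arm holds its last target. There are 200 camera calls.

## Task

Close the gluing jig: gently swing the steel hold-down bar into the red fork until it is fully home against the back of the fork, then take the red-handled locking pin from its wooden stand and pass it down through the fork's upper ear, the bar's eye and the lower ear until its brass collar sits flat on the fork. Force nothing: push and press only lightly (well under 40 N), feeling for the fork, which is not exactly where the drawing puts it. Let go of everything and leave the other things on the bench where they are.

Things in the scene. Friction and masses are not known exactly. Their poses are not given: they have to be found in the camera images.
- jig: Fixed gluing jig on a plywood board 200 x 360 x 18 mm. Origin: centre of the board's underside, on the bench. x points away from the robot (its yaw varies a little), y along the board from pivot to fork, z up. Points below marked J are in this frame, mm. A brown panel up to z 41 lies under the bar, y -79 to 11.
- jig_pivot (a point): J(0,-120,51): a point on the axis of the upright pivot post (cap 30 mm wide, up to z 68) about which the bar swings. A metal rest arc 12 mm wide, top at z 46, centred on this axis with radius 185, carries the bar. Axes as the jig's.
- jig_ref (a point): J(0,120,68.5): where the drawing puts the centre of the pin hole in the red fork's upper ear, at its top face. The fork is bolted through slots, so the true hole is anywhere within 14 mm of this along x and 7 mm along y; this point does NOT show where. The fork is upright and square to the jig, rigid and will not shift. Axes as the jig's.
- jig_throat (a point): J(0,120,51): the drawing's mid-throat, as inexact as jig_ref. Ears: z 33.5 to 43.5 and 58.5 to 68.5, 44 mm wide in y, from 18 mm before (-x) to 32 mm behind the hole axis; plain round holes 13.5 mm, in line. The throat opens to -x; its back web is a stop: with the bar's far edge against it, the eye is in line with the holes in x (within 1 mm). Free space under the lower ear.
- bar_eye (a point): Centre of the eye at the free end of the hold-down bar, 51 mm above the bench, 240 mm from the bar's pivot hole. A slot through the bar, 13.5 mm across it (x) and 29 mm along it (y). x across the bar, y along it away from the pivot, z up. The bar is shut when this y is roughly along the jig's y, exactly where depends on the fork.
- bar_mid (a point): Middle of the loose steel bar, 40 wide, 290 long, 10 mm thick, about 0.35 kg, level, underside 46 mm above the bench; 120 mm from the pivot; axes as bar_eye. It turns on the pivot post, slides on the rest arc with 1 to 4 N and stays where left. At the start it is open, swung 0.32 to 0.6 rad towards the jig's -x. Close it by pushing its near (-x) edge to +x, say with shut fingers.
- pin_center (a point): Centre, half-way up, of the loose locking pin, 83 mm tall overall, mass about 0.09 kg, upright in its stand; z points up along the pin. From this point: tip 41.5 mm below; steel shank 12 mm in diameter, with a tapered nose over its lowest 10 mm (7 mm in diameter at the tip); underside of the brass collar (24 mm in diameter, 5 mm thick) 0.5 mm above; red round handle 16 mm in diameter from 5.5 to 41.5 mm above.
- stand: Fixed light wooden block 60 x 60 x 50 mm in whose 14 mm hole the pin stands, its collar resting on the top. Origin: centre of the underside. It may be on the left or the right of the jig.
- bit_block: Fixed darker wooden block 70 x 70 mm, 70 mm tall with its three coloured bits; a bystander on the other side of the jig. Origin: centre of the underside.
- cleaner: Pink bottle, 66 mm in diameter, 190 mm tall; bystander. Origin: centre of the underside.
- gluepot: White jar with black lid, 70 mm in diameter, 80 mm tall; bystander. Origin: centre of the underside.
- tape: Yellow roll of tape, 90 mm in diameter, 25 mm tall; bystander. Origin: centre of the underside.
- driver: Screwdriver lying on the bench; bystander. Lies along its x axis.
- mallet: Hammer lying on the bench; bystander. Lies along its x axis.
- offcut: Dark wooden block 90 x 50 x 20 mm; bystander. Origin: centre of the underside.
Things that resemble listed ones, but are neither listed nor needed, are in the scene too. Leave any white look-alike of the part that bears pin_center alone.

How it is judged:
By the outcome, as a careful person would: the job done as asked, in the order asked, and still so for the second after the job is handed in, with the robot touching nothing.
It also fails if it takes over 72 s, if anything falls off the work surface, if the arm or the gripper's body presses on something with over 40 N, if the wrist force passes 120 N, or if a joint passes its speed limit or range.

## Working session

There is one attempt and no reset: what is moved stays moved. The work goes in short steps, Python scripts to look and compute and a tool call to move; the robot and the scene stay as the last step left them, time stands still between calls to the robot, and variables do not carry over. Pictures are saved under pics/ and viewed, at most 10 in all, crops included, and the job is handed in when it is done.

Besides the shell and the picture viewer there is one more tool, called after "Emit:" as name(argument=value, ...), one argument or row to a line, values as JSON. arm_command: Moves the arm, as the interface text tells. Shifts and turns lie within -1 to 1; 1 stands for 0.03 m of shift or 6 degrees of turn. Its arguments: {"type":"object","properties":{"moves":{"type":"array","items":{"type":"object","properties":{"dx":{"type":"number"},"dy":{"type":"number"},"dz":{"type":"number"},"roll":{"type":"number"}}}},"grip":{"type":"number"}},"required":["moves"]}

```bash
mkdir -p pics; ls; python3 - <<'E'
from cell import status,viewer,manip
import cv2
s=status.state();print(s['time_s'],s['tcp_pos'],s['tcp_rot'],s['ft_force'],s['finger_gap'],manip.tcp_to_grasp)
for n in('scene','side'):
    cv2.imwrite(f'pics/{n}0.png',cv2.cvtColor(viewer.grab_frame(n),cv2.COLOR_RGB2BGR))
    print(viewer.camera_info(n))
E
```

```text
pics
0.0 [0.14847007 0.52898792 0.23051218] [[-9.62749204e-01  2.70395087e-01 -6.83293653e-04]
 [ 2.70395850e-01  9.62747948e-01 -1.57264775e-03]
 [ 2.32603336e-04 -1.69882514e-03 -9.99998530e-01]] [-0.40659141  0.89616652 -0.49061145] 0.08557015196195888 0.0187
{'K': array([[365.88029168,   0.        , 322.75881625],
       [  0.        , 365.88029168, 194.75370554],
       [  0.        ,   0.        ,   1.        ]]), 'world_from_camera': array([[ 0.56736314,  0.57082492, -0.59351325,  1.11696565],
       [ 0.8233553 , -0.38133186,  0.42032375, -0.45243596],
       [ 0.01360576, -0.72714848, -0.68634537,  0.80984733],
       [ 0.        ,  0.        ,  0.        ,  1.        ]])}
{'K': array([[458.81114425,   0.        , 319.94886324],
       [  0.        , 458.81114425, 196.38423323],
       [  0.        ,   0.        ,   1.        ]]), 'world_from_camera': array([[ 0.99516679, -0.04409332,  0.08774298,  0.3736284 ],
       [-0.09601695, -0.62423721,  0.77531197, -0.97535036],
       [ 0.02058636, -0.77998954, -0.62545385,  0.86278912],
       [ 0.        ,  0.        ,  0.        ,  1.        ]])}
```

View pics/scene0.png

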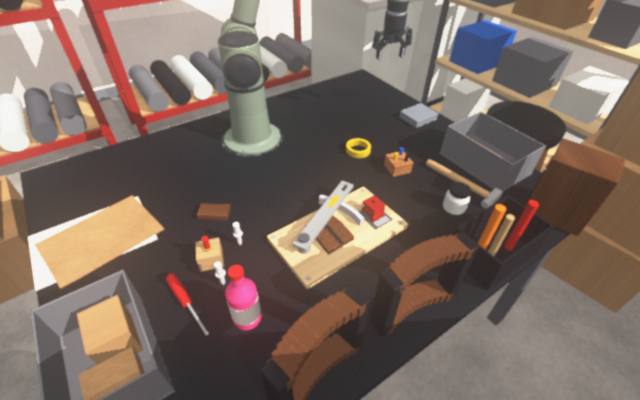

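View pics/side0.png

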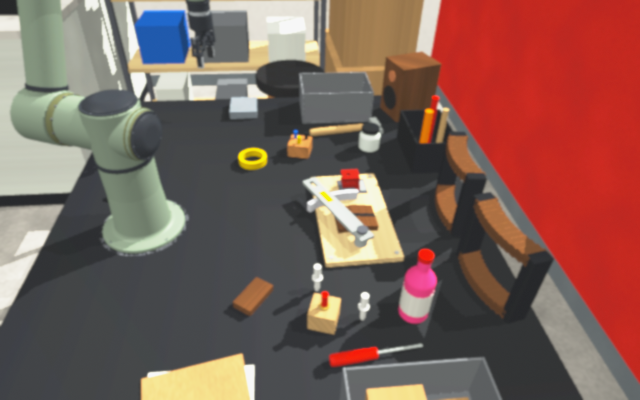

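The scene view shows the stand with its red pin at (207,250), white look-alike pins at (237,232) and (220,272), the bar running from pivot (303,241) to eye (346,186), and the red fork at (375,207). The side view shows the stand at (323,312). Only the red-handled pin in the light block fits. I'll confirm it in an enlarged crop.

```bash
python3 - <<'E'
import cv2,numpy as np
a=cv2.imread('pics/scene0.png')[170:310,190:415];b=cv2.imread('pics/side0.png')[160:340,290:410]
cv2.imwrite('pics/c1.png',cv2.resize(a,None,fx=3.5,fy=3.5,interpolation=cv2.INTER_CUBIC))
cv2.imwrite('pics/c2.png',cv2.resize(b,None,fx=3.3,fy=3.3,interpolation=cv2.INTER_CUBIC))
E
```

```text
(no output)
```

View pics/c1.png

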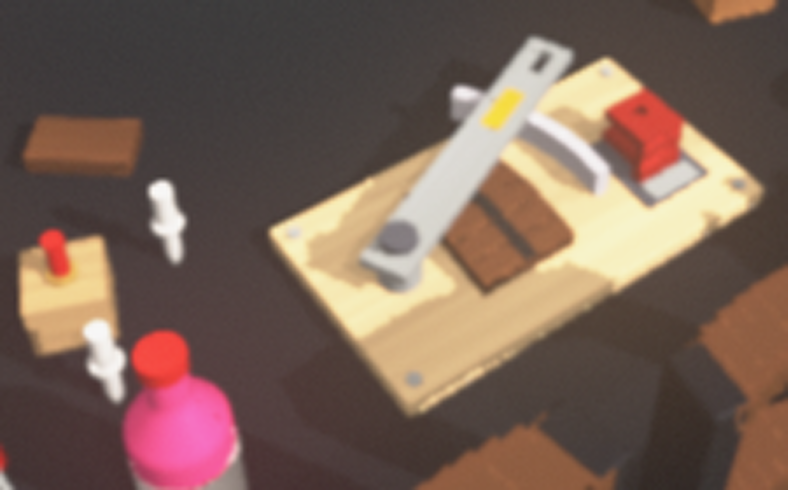

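View pics/c2.png

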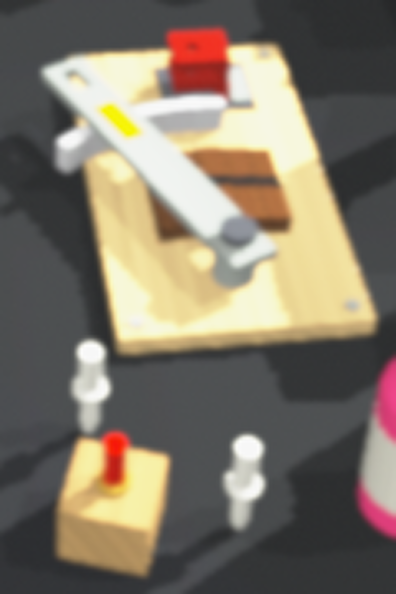

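```bash
cat > h.py <<'E'
import numpy as np
from cell import status,viewer
import cv2
def ray(n,p,ci=None):
    c=ci or viewer.camera_info(n);T=c['world_from_camera']
    d=T[:3,:3]@np.linalg.solve(c['K'],[p[0],p[1],1.]);return T[:3,3],d
def atz(n,p,z,ci=None):
    o,d=ray(n,p,ci);return (o+d*(z-o[2])/d[2])
S=lambda p:((p[0]+.5)/3.5-.5+190,(p[1]+.5)/3.5-.5+170)
D=lambda p:((p[0]+.5)/3.3-.5+290,(p[1]+.5)/3.3-.5+160)
E
python3 - <<'E'
from h import *
P={'pin':((53,235),(116,438),.091),'pivot':((398,236),(239,230),.068),'eye':((541,62),(76,76),.056),'fork':((643,110),(194,45),.0685),
'b-near-right':((270,232),(118,343),.018),'b-far-right':((410,405),(375,325),.018),'b-far-left':((763,190),(275,45),.018),'b-near-left':((605,58),(88,50),.018),
'white1top':((162,190),(91,350),.083),'white2top':((98,331),(248,445),.083),'standcorner':((20,255),(80,445),.05),'stc':((105,240),(168,458),.05)}
for k,(a,b,z) in P.items(): print(k,atz('scene',S(a),z).round(4)[:2],atz('side',D(b),z).round(4)[:2])
print(viewer.camera_info('wrist'))
E
```

```text
pin [ 0.457  -0.3493] [ 0.4608 -0.3452]
pivot [ 0.5806 -0.1325] [ 0.5794 -0.1314]
eye [0.4744 0.0828] [0.4718 0.0899]
fork [0.5796 0.1087] [0.5797 0.1121]
b-near-right [ 0.4836 -0.1939] [ 0.48   -0.1954]
b-far-right [ 0.6814 -0.1876] [ 0.6789 -0.192 ]
b-far-left [0.6721 0.1682] [0.6703 0.176 ]
b-near-left [0.4706 0.1625] [0.4912 0.18  ]
white1top [ 0.4532 -0.2633] [ 0.4525 -0.2605]
white2top [ 0.5482 -0.3547] [ 0.5469 -0.3513]
standcorner [ 0.4242 -0.3714] [ 0.4405 -0.3158]
stc [ 0.4461 -0.3125] [ 0.4985 -0.3315]
{'K': array([[335.36521587,   0.        , 319.71454658],
       [  0.        , 335.36521587, 203.16384921],
       [  0.        ,   0.        ,   1.        ]]), 'world_from_camera': array([[ 2.71019740e-01,  9.22480470e-01,  2.74914683e-01,
         7.84889974e-02],
       [ 9.62573721e-01, -2.59623072e-01, -7.77669117e-02,
         5.48893636e-01],
       [-3.64262610e-04,  2.85702018e-01, -9.58318436e-01,
         3.72947771e-01],
       [ 0.00000000e+00,  0.00000000e+00,  0.00000000e+00,
         1.00000000e+00]])}
```

Emit:
arm_command(
  moves=[
    {"roll":-0.87},
    {"roll":-0.87},
    {"roll":-0.87},
    {"dy":-1,"dx":-0.57},
    {"dy":-1,"dx":-0.57},
    {"dy":-1,"dx":-0.57},
    {"dy":-1,"dx":-0.57},
    {"dy":-1,"dx":-0.57},
    {"dy":-1,"dx":-0.57},
    {"dy":-1,"dx":-0.57},
    {"dy":-1,"dx":-0.57},
    {"dy":-1,"dx":-0.57},
    {"dy":-1,"dx":-0.57},
    {"dy":-1,"dx":-0.57},
    {"dy":-1,"dx":-0.57},
    {"dy":-1,"dx":-0.57},
    {"dy":-1,"dx":-0.57},
    {"dy":-1,"dx":-0.57},
    {"dy":-0.7,"dx":-0.57},
    {},
  ],
  grip=1,
)

```text
invalid input at $.moves[0]: expected keys dx, dy, dz, roll
```

```bash
python3 - <<'E'
from h import *
s=status.state();print(s['time_s'],s['tcp_pos'],s['tcp_rot'].round(3) if hasattr(s['tcp_rot'],'round') else s['tcp_rot'],s['ft_force'],s['finger_gap'])
import pickle
pickle.dump(viewer.camera_info('wrist'),open('w1.pkl','wb'))
cv2.imwrite('pics/w1.png',cv2.cvtColor(viewer.grab_frame('wrist'),cv2.COLOR_RGB2BGR))
E
```

```text
0.1 [0.14849233 0.52903862 0.23059533] [[-0.963  0.27  -0.001]
 [ 0.27   0.963 -0.001]
 [ 0.    -0.002 -1.   ]] [-0.27303526  0.04221736  0.35380877] 0.08540297341025713
```

View pics/w1.png

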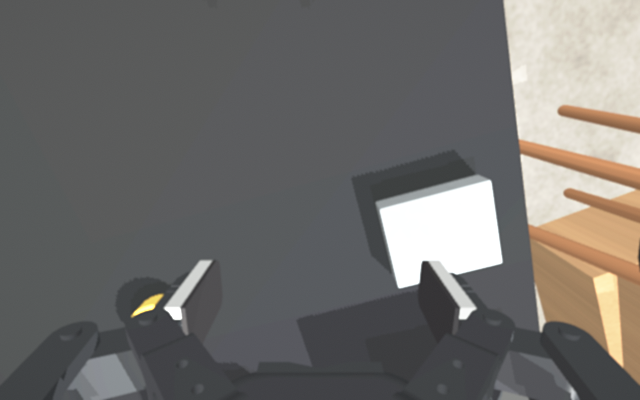

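The move was refused because every row needs all four keys, so this picture only shows the bare bench and the open fingers. I'll resend it with full rows.

Emit:
arm_command(
  moves=[
    {"dx":0,"dy":0,"dz":0,"roll":-0.87},
    {"dx":0,"dy":0,"dz":0,"roll":-0.87},
    {"dx":0,"dy":0,"dz":0,"roll":-0.87},
    {"dx":-0.57,"dy":-1,"dz":0,"roll":0},
    {"dx":-0.57,"dy":-1,"dz":0,"roll":0},
    {"dx":-0.57,"dy":-1,"dz":0,"roll":0},
    {"dx":-0.57,"dy":-1,"dz":0,"roll":0},
    {"dx":-0.57,"dy":-1,"dz":0,"roll":0},
    {"dx":-0.57,"dy":-1,"dz":0,"roll":0},
    {"dx":-0.57,"dy":-1,"dz":0,"roll":0},
    {"dx":-0.57,"dy":-1,"dz":0,"roll":0},
    {"dx":-0.57,"dy":-1,"dz":0,"roll":0},
    {"dx":-0.57,"dy":-1,"dz":0,"roll":0},
    {"dx":-0.57,"dy":-1,"dz":0,"roll":0},
    {"dx":-0.57,"dy":-1,"dz":0,"roll":0},
    {"dx":-0.57,"dy":-1,"dz":0,"roll":0},
    {"dx":-0.57,"dy":-1,"dz":0,"roll":0},
    {"dx":-0.57,"dy":-1,"dz":0,"roll":0},
    {"dx":-0.57,"dy":-0.7,"dz":0,"roll":0},
    {"dx":0,"dy":0,"dz":0,"roll":0},
  ],
  grip=1,
)

```text
time_s: 2.15
tcp_pos: [0.424, 0.0561, 0.2312]
tcp_rot: [[-1.0, 0.005, 0.001], [0.005, 1.0, -0.001], [-0.001, -0.001, -1.0]]
ft_force: [-0.7, 0.9, -0.4]
finger_gap: 0.0
grip_force: 0.0
```

```bash
python3 - <<'E'
from h import *
s=status.state();print(s['time_s'],s['tcp_pos'],s['tcp_rot'].round(3),s['ft_force'],s['finger_gap'])
import pickle
pickle.dump(viewer.camera_info('wrist'),open('w1.pkl','wb'))
cv2.imwrite('pics/w2.png',cv2.cvtColor(viewer.grab_frame('wrist'),cv2.COLOR_RGB2BGR))
E
```

```text
2.15 [0.42404005 0.05613387 0.23123243] [[-1.     0.005  0.001]
 [ 0.005  1.    -0.001]
 [-0.001 -0.001 -1.   ]] [-0.70747611  0.91475197 -0.41378657] 3.9853792309099195e-05
```

View pics/w2.png

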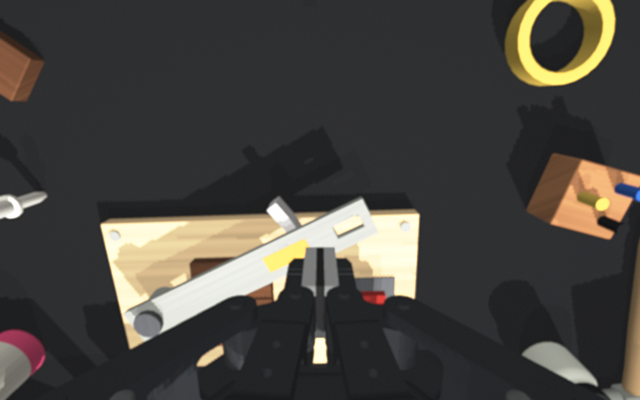

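The wrist view shows the bar, pivot (148,322) to eye (350,225); the fingertips are still on its near side and the fork is hidden behind the fingers. Next I lower beside the near edge.

Emit:
arm_command(
  moves=[
    {"dx":0,"dy":-0.45,"dz":0.8,"roll":0},
    {"dx":0,"dy":-0.45,"dz":0.8,"roll":0},
    {"dx":0,"dy":0,"dz":0.8,"roll":0},
    {"dx":0,"dy":0,"dz":0.8,"roll":0},
    {"dx":0,"dy":0,"dz":0.8,"roll":0},
    {"dx":0,"dy":0,"dz":0.8,"roll":0},
    {"dx":0,"dy":0,"dz":0.8,"roll":0},
    {"dx":0,"dy":0,"dz":0.45,"roll":0},
    {"dx":0,"dy":0,"dz":0,"roll":0},
  ],
)

```text
time_s: 3.1
tcp_pos: [0.4196, 0.0325, 0.0482]
tcp_rot: [[-1.0, -0.001, -0.004], [-0.001, 1.0, 0.001], [0.004, 0.001, -1.0]]
ft_force: [-1.4, -0.0, 0.8]
finger_gap: 0.0002
grip_force: 0.0
```

Emit:
arm_command(
  moves=[
    {"dx":-0.3,"dy":0,"dz":0,"roll":0},
    {"dx":-0.3,"dy":0,"dz":0,"roll":0},
    {"dx":-0.3,"dy":0,"dz":0,"roll":0},
    {"dx":-0.3,"dy":0,"dz":0,"roll":0},
    {"dx":-0.3,"dy":0,"dz":0,"roll":0},
    {"dx":-0.3,"dy":0,"dz":0,"roll":0},
    {"dx":0,"dy":0,"dz":0,"roll":0},
  ],
)

```text
time_s: 3.8
tcp_pos: [0.4775, 0.0313, 0.0498]
tcp_rot: [[-1.0, 0.001, 0.001], [0.001, 1.0, -0.0], [-0.001, -0.0, -1.0]]
ft_force: [-0.3, 0.4, 0.1]
finger_gap: -0.0001
grip_force: 0.0
```

Emit:
arm_command(
  moves=[
    {"dx":-0.25,"dy":0,"dz":0,"roll":0},
    {"dx":-0.25,"dy":0,"dz":0,"roll":0},
    {"dx":-0.25,"dy":0,"dz":0,"roll":0},
    {"dx":-0.25,"dy":0,"dz":0,"roll":0},
  ],
)

```text
time_s: 4.2
tcp_pos: [0.5065, 0.0315, 0.0497]
tcp_rot: [[-1.0, 0.0, -0.0], [0.0, 1.0, 0.0], [0.0, 0.0, -1.0]]
ft_force: [-2.4, 1.3, 0.5]
finger_gap: -0.0002
grip_force: 1.2
```

Emit:
arm_command(
  moves=[
    {"dx":-0.2,"dy":0,"dz":0,"roll":0},
    {"dx":-0.2,"dy":0,"dz":0,"roll":0},
    {"dx":-0.2,"dy":0,"dz":0,"roll":0},
  ],
)

```text
time_s: 4.5
tcp_pos: [0.5244, 0.0315, 0.0497]
tcp_rot: [[-1.0, 0.0, -0.0], [0.0, 1.0, 0.0], [0.0, 0.0, -1.0]]
ft_force: [-3.0, 1.2, -0.0]
finger_gap: 0.0002
grip_force: 1.3
```

Contact at 2–3 N, bar moving. Approaching slowly.

Emit:
arm_command(
  moves=[
    {"dx":-0.1,"dy":0,"dz":0,"roll":0},
    {"dx":-0.1,"dy":0,"dz":0,"roll":0},
    {"dx":-0.1,"dy":0,"dz":0,"roll":0},
    {"dx":-0.1,"dy":0,"dz":0,"roll":0},
  ],
)

```text
time_s: 4.9
tcp_pos: [0.5362, 0.0314, 0.0498]
tcp_rot: [[-1.0, 0.0, -0.0], [0.0, 1.0, 0.0], [0.0, 0.0, -1.0]]
ft_force: [-2.4, 0.7, 0.7]
finger_gap: 0.0001
grip_force: 1.3
```

Emit:
arm_command(
  moves=[
    {"dx":-0.07,"dy":0,"dz":0,"roll":0},
    {"dx":-0.07,"dy":0,"dz":0,"roll":0},
    {"dx":0,"dy":0,"dz":0,"roll":0},
  ],
)

```text
time_s: 5.2
tcp_pos: [0.5408, 0.0312, 0.0499]
tcp_rot: [[-1.0, 0.001, 0.001], [0.001, 1.0, -0.0], [-0.001, -0.0, -1.0]]
ft_force: [-0.9, 1.3, -0.2]
finger_gap: 0.0003
grip_force: 0.7
```

Emit:
arm_command(
  moves=[
    {"dx":-0.05,"dy":0,"dz":0,"roll":0},
    {"dx":-0.05,"dy":0,"dz":0,"roll":0},
    {"dx":0,"dy":0,"dz":0,"roll":0},
  ],
)

```text
time_s: 5.5
tcp_pos: [0.5434, 0.0314, 0.0498]
tcp_rot: [[-1.0, 0.0, 0.0], [0.0, 1.0, 0.0], [-0.0, 0.0, -1.0]]
ft_force: [-2.9, 2.2, 0.8]
finger_gap: 0.0003
grip_force: 1.4
```

Emit:
arm_command(
  moves=[
    {"dx":-0.05,"dy":0,"dz":0,"roll":0},
    {"dx":-0.05,"dy":0,"dz":0,"roll":0},
    {"dx":0,"dy":0,"dz":0,"roll":0},
  ],
)

```text
time_s: 5.8
tcp_pos: [0.5464, 0.0314, 0.0497]
tcp_rot: [[-1.0, 0.0, -0.0], [0.0, 1.0, 0.0], [0.0, 0.0, -1.0]]
ft_force: [-2.4, 2.3, 1.6]
finger_gap: 0.0004
grip_force: 1.6
```

Emit:
arm_command(
  moves=[
    {"dx":-0.04,"dy":0,"dz":0,"roll":0},
    {"dx":-0.04,"dy":0,"dz":0,"roll":0},
    {"dx":0,"dy":0,"dz":0,"roll":0},
  ],
)

```text
time_s: 6.1
tcp_pos: [0.5464, 0.0314, 0.0496]
tcp_rot: [[-1.0, 0.001, -0.004], [0.001, 1.0, -0.0], [0.004, -0.0, -1.0]]
ft_force: [-8.6, 1.3, 7.2]
finger_gap: 0.0001
grip_force: 4.3
```

Emit:
arm_command(
  moves=[
    {"dx":-0.04,"dy":0,"dz":0,"roll":0},
    {"dx":-0.04,"dy":0,"dz":0,"roll":0},
    {"dx":0,"dy":0,"dz":0,"roll":0},
  ],
)

```text
time_s: 6.4
tcp_pos: [0.5465, 0.0313, 0.0493]
tcp_rot: [[-1.0, 0.001, -0.008], [0.001, 1.0, -0.001], [0.008, -0.001, -1.0]]
ft_force: [-12.6, 1.6, 10.7]
finger_gap: -0.0001
grip_force: 6.9
```

The bar stopped against the web; the force rose to 12.6 N while x stayed fixed. Backing off and going to look down at the fork.

Emit:
arm_command(
  moves=[
    {"dx":0.5,"dy":0,"dz":0,"roll":0},
    {"dx":1,"dy":0,"dz":0,"roll":0},
    {"dx":0,"dy":0,"dz":-1,"roll":0},
    {"dx":0,"dy":0,"dz":-1,"roll":0},
    {"dx":0,"dy":0,"dz":-1,"roll":0},
    {"dx":-0.9,"dy":0.9,"dz":-0.35,"roll":0},
    {"dx":-0.9,"dy":0.9,"dz":0,"roll":0},
    {"dx":-0.5,"dy":0.8,"dz":0,"roll":0},
    {"dx":0,"dy":0,"dz":0,"roll":0},
    {"dx":0,"dy":0,"dz":0,"roll":0},
  ],
)

```text
time_s: 7.4
tcp_pos: [0.576, 0.1092, 0.1503]
tcp_rot: [[-1.0, -0.0, 0.002], [-0.0, 1.0, -0.001], [-0.002, -0.001, -1.0]]
ft_force: [-0.7, 0.4, -0.1]
finger_gap: 0.0001
grip_force: 0.0
```

```bash
python3 - <<'E'
from h import *
s=status.state();print(s['time_s'],s['tcp_pos'],s['tcp_rot'].round(3),s['ft_force'])
import pickle
pickle.dump(viewer.camera_info('wrist'),open('w3.pkl','wb'))
a=cv2.cvtColor(viewer.grab_frame('wrist'),cv2.COLOR_RGB2BGR)
cv2.imwrite('pics/w3.png',a)
cv2.imwrite('pics/w3c.png',cv2.resize(a[130:330,200:440],None,fx=3,fy=3,interpolation=cv2.INTER_CUBIC))
E
```

```text
7.4 [0.57601476 0.10916154 0.15031182] [[-1.    -0.     0.002]
 [-0.     1.    -0.001]
 [-0.002 -0.001 -1.   ]] [-0.71758077  0.38851041 -0.12576383]
```

View pics/w3c.png

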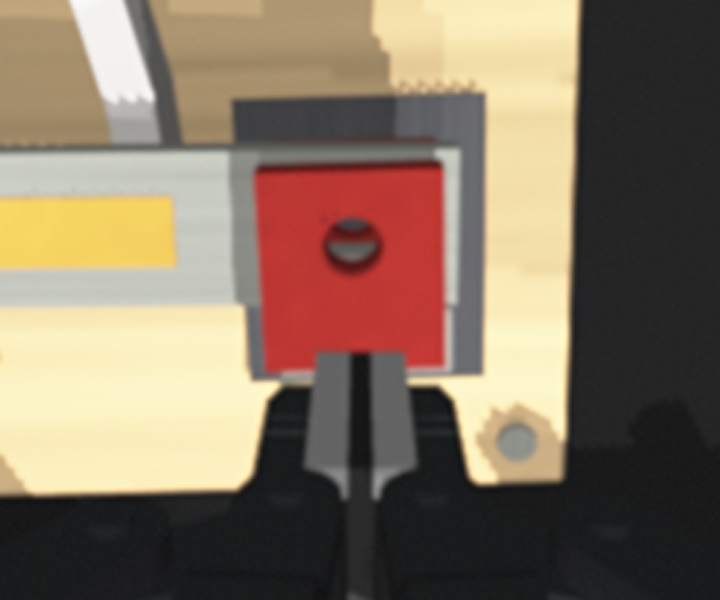

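```bash
python3 - <<'E'
from h import *
import pickle
c=pickle.load(open('w3.pkl','rb'))
W=lambda p:((p[0]+.5)/3-.5+200,(p[1]+.5)/3-.5+130)
print('hole',atz('',W((353,246)),.0685,c),'tip',atz('',W((361,353)),.1503,c))
print('hole edges',[atz('',W(p),.0685,c)[:2].round(4) for p in((324,246),(382,246),(353,217),(353,275))])
E
```

```text
hole [0.57653608 0.10756969 0.0685    ] tip [0.56699144 0.10938683 0.1503    ]
hole edges [array([0.5765, 0.1008]), array([0.5765, 0.1144]), array([0.5694, 0.1076]), array([0.5837, 0.1076])]
```

The crop shows the fork's hole at (353,246) with the eye clear behind it, so the hole is at (0.5766, 0.1076); the push contact predicts the same x. Going to hover over the red pin.

Emit:
arm_command(
  moves=[
    {"dx":0,"dy":0,"dz":-1,"roll":0},
    {"dx":0.3,"dy":-1,"dz":-1,"roll":0},
    {"dx":0.3,"dy":-1,"dz":0,"roll":0},
    {"dx":0.3,"dy":-1,"dz":0,"roll":0},
    {"dx":0.3,"dy":-1,"dz":0,"roll":0},
    {"dx":0.3,"dy":-1,"dz":0,"roll":0},
    {"dx":0.3,"dy":-1,"dz":0,"roll":0},
    {"dx":0.3,"dy":-1,"dz":0,"roll":0},
    {"dx":0.3,"dy":-1,"dz":0,"roll":0},
    {"dx":0.3,"dy":-1,"dz":0,"roll":0},
    {"dx":0.3,"dy":-1,"dz":0,"roll":0},
    {"dx":0.3,"dy":-1,"dz":0,"roll":0},
    {"dx":0.3,"dy":-1,"dz":0,"roll":0},
    {"dx":0.3,"dy":-1,"dz":0,"roll":0},
    {"dx":0.3,"dy":-1,"dz":0,"roll":0},
    {"dx":0.3,"dy":-1,"dz":0,"roll":0},
    {"dx":0,"dy":-0.2,"dz":0,"roll":0},
    {"dx":0,"dy":0,"dz":0,"roll":0},
    {"dx":0,"dy":0,"dz":0,"roll":0},
  ],
  grip=0.4,
)

```text
time_s: 9.35
tcp_pos: [0.4394, -0.3461, 0.2102]
tcp_rot: [[-1.0, 0.001, -0.0], [0.001, 1.0, 0.001], [0.0, 0.001, -1.0]]
ft_force: [-0.3, -0.6, -0.3]
finger_gap: 0.0515
grip_force: 0.0
```

```bash
python3 - <<'E'
from h import *
s=status.state();print(s['time_s'],s['tcp_pos'],s['tcp_rot'].round(3),s['finger_gap'])
c=viewer.camera_info('wrist')
import pickle
pickle.dump(c,open('w4.pkl','wb'))
a=cv2.cvtColor(viewer.grab_frame('wrist'),cv2.COLOR_RGB2BGR)
p=atz('',(320,203),.091,c);T=np.linalg.inv(c['world_from_camera']);q=T@[.459,-.347,.091,1];q=c['K']@q[:3];u,v=(q[:2]/q[2]).astype(int);print(u,v)
cv2.imwrite('pics/w4.png',a)
x0=max(u-100,0);y0=max(v-90,0);print(x0,y0)
cv2.imwrite('pics/w4c.png',cv2.resize(a[y0:y0+180,x0:x0+200],None,fx=3,fy=3,interpolation=cv2.INTER_CUBIC))
E
```

```text
9.35 [ 0.4393632  -0.3460917   0.21018269] [[-1.     0.001 -0.   ]
 [ 0.001  1.     0.001]
 [ 0.     0.001 -1.   ]] 0.05145711306091833
318 219
218 129
```

View pics/w4c.png

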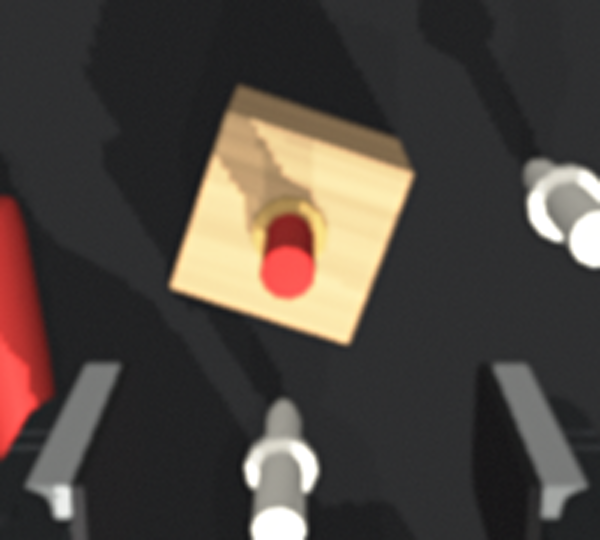

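Red pin confirmed in the light stand, handle top at (288,271) in the crop; the two white ones are look-alikes.

```bash
python3 - <<'E'
from h import *
import pickle
c=pickle.load(open('w4.pkl','rb'))
W=lambda p:((p[0]+.5)/3-.5+218,(p[1]+.5)/3-.5+129)
p=atz('',W((288,271)),.091,c);print('pin',p,'collar',atz('',W((288,232)),.055,c))
d=p-status.state()['tcp_pos'];print('dx,dy',-d[0]/.03,d[1]/.03)
E
```

```text
pin [ 0.45828479 -0.35084214  0.091     ] collar [ 0.45812898 -0.35140246  0.055     ]
dx,dy -0.6203987718614153 -0.16954434144874075
```

Emit:
arm_command(
  moves=[
    {"dx":-0.31,"dy":-0.08,"dz":0.7,"roll":0},
    {"dx":-0.31,"dy":-0.08,"dz":0.7,"roll":0},
    {"dx":0,"dy":0,"dz":0.7,"roll":0},
    {"dx":0,"dy":0,"dz":0.7,"roll":0},
    {"dx":0,"dy":0,"dz":0.7,"roll":0},
    {"dx":0,"dy":0,"dz":0.7,"roll":0},
    {"dx":0,"dy":0,"dz":0.5,"roll":0},
    {"dx":0,"dy":0,"dz":0.27,"roll":0},
    {"dx":0,"dy":0,"dz":0,"roll":0},
    {"dx":0,"dy":0,"dz":0,"roll":0},
  ],
)

```text
time_s: 10.4
tcp_pos: [0.459, -0.3512, 0.0618]
tcp_rot: [[-1.0, -0.0, 0.0], [-0.0, 1.0, -0.001], [-0.0, -0.001, -1.0]]
ft_force: [-0.6, 0.4, 0.7]
finger_gap: 0.0514
grip_force: 0.0
```

Emit:
arm_command(
  moves=[
    {"dx":0,"dy":0,"dz":0,"roll":0},
    {"dx":0,"dy":0,"dz":0,"roll":0},
    {"dx":0,"dy":0,"dz":0,"roll":0},
    {"dx":0,"dy":0,"dz":0,"roll":0},
    {"dx":0,"dy":0,"dz":0,"roll":0},
    {"dx":0,"dy":0,"dz":0,"roll":0},
    {"dx":0,"dy":0,"dz":0,"roll":0},
  ],
  grip=1,
)

```text
time_s: 11.1
tcp_pos: [0.4589, -0.3517, 0.0621]
tcp_rot: [[-1.0, 0.0, 0.001], [0.0, 1.0, -0.001], [-0.001, -0.001, -1.0]]
ft_force: [-1.2, 1.3, 6.6]
finger_gap: 0.0146
grip_force: 58.4
```

Emit:
arm_command(
  moves=[
    {"dx":0,"dy":0,"dz":-0.3,"roll":0},
    {"dx":0,"dy":0,"dz":-0.4,"roll":0},
    {"dx":0,"dy":0,"dz":-0.5,"roll":0},
    {"dx":0,"dy":0,"dz":-0.6,"roll":0},
    {"dx":0,"dy":0,"dz":-0.6,"roll":0},
    {"dx":0,"dy":0,"dz":-0.8,"roll":0},
    {"dx":0,"dy":0,"dz":-0.8,"roll":0},
    {"dx":0,"dy":0,"dz":0,"roll":0},
    {"dx":0,"dy":0,"dz":0,"roll":0},
  ],
)

```text
time_s: 12.0
tcp_pos: [0.4586, -0.3516, 0.1818]
tcp_rot: [[-1.0, 0.001, 0.001], [0.001, 1.0, -0.001], [-0.001, -0.001, -1.0]]
ft_force: [-0.2, 0.2, -0.8]
finger_gap: 0.0144
grip_force: 58.5
```

```bash
python3 - <<'E'
from h import *
s=status.state();print(s['time_s'],s['tcp_pos'],s['tcp_rot'].round(4),s['finger_gap'],s['ft_force'],s['wrist_torque'])
a=cv2.cvtColor(viewer.grab_frame('side'),cv2.COLOR_RGB2BGR)
b=cv2.cvtColor(viewer.grab_frame('scene'),cv2.COLOR_RGB2BGR)
out=[]
def proj(n,P):
    c=viewer.camera_info(n);q=np.linalg.inv(c['world_from_camera'])@[*P,1];q=c['K']@q[:3];return q[:2]/q[2]
t=s['tcp_pos']
for n,im in(('side',a),('scene',b)):
    u,v=proj(n,t-[0,0,.02]).astype(int);print(n,u-32,v-40);out.append(cv2.resize(im[v-40:v+40,u-32:u+33],(390,480),interpolation=cv2.INTER_CUBIC))
    # expected pin axis at collar underside and tip
    for dz in(.091-.0621-0.041,.091-.0621-.083): print(proj(n,t+[-.0007,.0005,dz]))
cv2.imwrite('pics/p5.png',np.hstack(out))
E
```

```text
12.0 [ 0.45860167 -0.35164729  0.18175654] [[-1.e+00  6.e-04  8.e-04]
 [ 6.e-04  1.e+00 -1.e-03]
 [-8.e-04 -1.e-03 -1.e+00]] 0.014424798346533685 [-0.22148061  0.15557542 -0.82946973] [-0.05707828  0.01265245 -0.00371843]
side 293 232
[324.74241435 269.44202608]
[324.19294354 283.2268732 ]
scene 165 178
[197.36285979 215.9904875 ]
[201.138708   227.70047298]
```

View pics/p5.png

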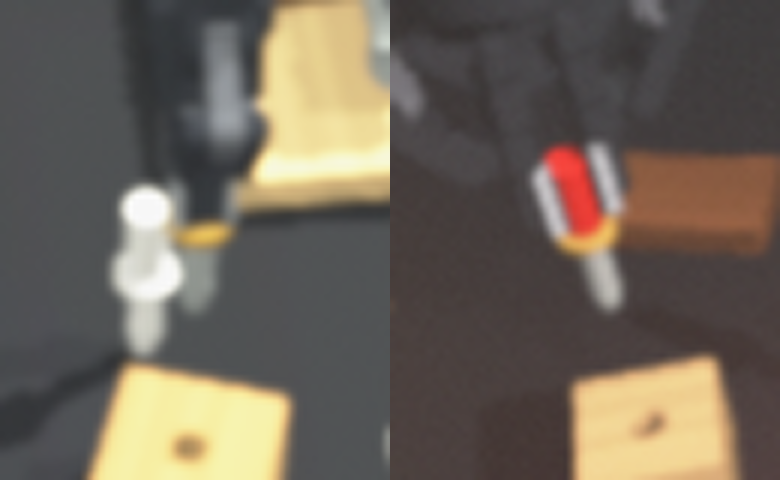

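The pin is held upright; in both halves its shank hangs straight below the brass collar, and the stand hole is empty. Carrying it over the fork.

Emit:
arm_command(
  moves=[
    {"dx":-0.26,"dy":1,"dz":0,"roll":0},
    {"dx":-0.26,"dy":1,"dz":0,"roll":0},
    {"dx":-0.26,"dy":1,"dz":0,"roll":0},
    {"dx":-0.26,"dy":1,"dz":0,"roll":0},
    {"dx":-0.26,"dy":1,"dz":0,"roll":0},
    {"dx":-0.26,"dy":1,"dz":0,"roll":0},
    {"dx":-0.26,"dy":1,"dz":0,"roll":0},
    {"dx":-0.26,"dy":1,"dz":0,"roll":0},
    {"dx":-0.26,"dy":1,"dz":0,"roll":0},
    {"dx":-0.26,"dy":1,"dz":0,"roll":0},
    {"dx":-0.26,"dy":1,"dz":0,"roll":0},
    {"dx":-0.26,"dy":1,"dz":0,"roll":0},
    {"dx":-0.26,"dy":1,"dz":0,"roll":0},
    {"dx":-0.26,"dy":1,"dz":0,"roll":0},
    {"dx":-0.26,"dy":1,"dz":0,"roll":0},
    {"dx":0,"dy":0,"dz":0,"roll":0},
    {"dx":0,"dy":0,"dz":0,"roll":0},
    {"dx":0,"dy":0,"dz":0,"roll":0},
    {"dx":0,"dy":0,"dz":0,"roll":0},
  ],
)

```text
time_s: 14.0
tcp_pos: [0.5752, 0.0975, 0.1808]
tcp_rot: [[-1.0, 0.002, -0.001], [0.002, 1.0, -0.0], [0.001, -0.0, -1.0]]
ft_force: [-0.4, -0.7, -1.3]
finger_gap: 0.0142
grip_force: 58.6
```

Emit:
arm_command(
  moves=[
    {"dx":-0.07,"dy":0.32,"dz":0.5,"roll":0},
    {"dx":0,"dy":0,"dz":0.5,"roll":0},
    {"dx":0,"dy":0,"dz":0.5,"roll":0},
    {"dx":0,"dy":0,"dz":0,"roll":0},
    {"dx":0,"dy":0,"dz":0,"roll":0},
    {"dx":0,"dy":0,"dz":0,"roll":0},
  ],
)

```text
time_s: 14.6
tcp_pos: [0.5783, 0.1081, 0.1367]
tcp_rot: [[-1.0, 0.001, 0.001], [0.001, 1.0, 0.0], [-0.001, 0.0, -1.0]]
ft_force: [0.1, -0.5, -0.8]
finger_gap: 0.0141
grip_force: 58.7
```

Emit:
arm_command(
  moves=[
    {"dx":0,"dy":0,"dz":0.1,"roll":0},
    {"dx":0,"dy":0,"dz":0.1,"roll":0},
    {"dx":0,"dy":0,"dz":0.1,"roll":0},
    {"dx":0,"dy":0,"dz":0.1,"roll":0},
    {"dx":0,"dy":0,"dz":0.08,"roll":0},
    {"dx":0,"dy":0,"dz":0,"roll":0},
  ],
)

```text
time_s: 15.2
tcp_pos: [0.5775, 0.1081, 0.1213]
tcp_rot: [[-1.0, 0.001, -0.001], [0.001, 1.0, -0.0], [0.001, -0.0, -1.0]]
ft_force: [-0.8, 0.4, 0.5]
finger_gap: 0.014
grip_force: 58.7
```

Emit:
arm_command(
  moves=[
    {"dx":0,"dy":-0.02,"dz":0.07,"roll":0},
    {"dx":0,"dy":0,"dz":0.07,"roll":0},
    {"dx":0,"dy":0,"dz":0,"roll":0},
  ],
)

```text
time_s: 15.5
tcp_pos: [0.5776, 0.1075, 0.1173]
tcp_rot: [[-1.0, 0.001, -0.0], [0.001, 1.0, -0.0], [0.0, -0.0, -1.0]]
ft_force: [-0.0, 0.2, -2.5]
finger_gap: 0.0143
grip_force: 58.7
```

Emit:
arm_command(
  moves=[
    {"dx":0,"dy":0,"dz":0.07,"roll":0},
    {"dx":0,"dy":0,"dz":0.07,"roll":0},
    {"dx":0,"dy":0,"dz":0,"roll":0},
  ],
)

```text
time_s: 15.8
tcp_pos: [0.5775, 0.1075, 0.113]
tcp_rot: [[-1.0, 0.0, -0.001], [0.0, 1.0, -0.0], [0.001, -0.0, -1.0]]
ft_force: [0.4, -0.4, -1.2]
finger_gap: 0.0142
grip_force: 58.6
```

Tip is about 9 mm into the upper ear without contact. Continuing gently.

Emit:
arm_command(
  moves=[
    {"dx":0,"dy":0,"dz":0.07,"roll":0},
    {"dx":0,"dy":0,"dz":0.07,"roll":0},
    {"dx":0,"dy":0,"dz":0,"roll":0},
  ],
)

```text
time_s: 16.1
tcp_pos: [0.5774, 0.1074, 0.1087]
tcp_rot: [[-1.0, 0.001, -0.001], [0.001, 1.0, -0.0], [0.001, -0.0, -1.0]]
ft_force: [-0.6, -0.4, -1.5]
finger_gap: 0.0142
grip_force: 58.6
```

Emit:
arm_command(
  moves=[
    {"dx":0,"dy":0,"dz":0.07,"roll":0},
    {"dx":0,"dy":0,"dz":0.07,"roll":0},
    {"dx":0,"dy":0,"dz":0,"roll":0},
  ],
)

```text
time_s: 16.4
tcp_pos: [0.5775, 0.1074, 0.1046]
tcp_rot: [[-1.0, 0.001, -0.001], [0.001, 1.0, -0.0], [0.001, -0.0, -1.0]]
ft_force: [-1.5, -2.1, -2.2]
finger_gap: 0.0142
grip_force: 58.6
```

Emit:
arm_command(
  moves=[
    {"dx":0,"dy":0,"dz":0.07,"roll":0},
    {"dx":0,"dy":0,"dz":0.07,"roll":0},
    {"dx":0,"dy":0,"dz":0,"roll":0},
  ],
)

```text
time_s: 16.7
tcp_pos: [0.5776, 0.1074, 0.1004]
tcp_rot: [[-1.0, 0.001, -0.001], [0.001, 1.0, -0.0], [0.001, -0.0, -1.0]]
ft_force: [-2.2, -0.8, -1.5]
finger_gap: 0.0143
grip_force: 58.6
```

Emit:
arm_command(
  moves=[
    {"dx":0.01,"dy":0,"dz":0.07,"roll":0},
    {"dx":0,"dy":0,"dz":0.07,"roll":0},
    {"dx":0,"dy":0,"dz":0,"roll":0},
  ],
)

```text
time_s: 17.0
tcp_pos: [0.5774, 0.1075, 0.0962]
tcp_rot: [[-1.0, 0.001, -0.0], [0.001, 1.0, -0.0], [0.0, -0.0, -1.0]]
ft_force: [-0.7, -0.4, -1.1]
finger_gap: 0.0142
grip_force: 58.7
```

Emit:
arm_command(
  moves=[
    {"dx":0,"dy":0,"dz":0.07,"roll":0},
    {"dx":0,"dy":0,"dz":0.07,"roll":0},
    {"dx":0,"dy":0,"dz":0,"roll":0},
  ],
)

```text
time_s: 17.3
tcp_pos: [0.5774, 0.1075, 0.092]
tcp_rot: [[-1.0, 0.0, -0.0], [0.0, 1.0, -0.0], [0.0, -0.0, -1.0]]
ft_force: [-2.2, -1.3, -1.6]
finger_gap: 0.0143
grip_force: 58.7
```

Emit:
arm_command(
  moves=[
    {"dx":0,"dy":0,"dz":0.07,"roll":0},
    {"dx":0,"dy":0,"dz":0.07,"roll":0},
    {"dx":0,"dy":0,"dz":0,"roll":0},
  ],
)

```text
time_s: 17.6
tcp_pos: [0.5774, 0.1075, 0.0878]
tcp_rot: [[-1.0, 0.001, -0.0], [0.001, 1.0, -0.0], [0.0, -0.0, -1.0]]
ft_force: [-2.2, -2.3, -0.7]
finger_gap: 0.0142
grip_force: 58.7
```

Emit:
arm_command(
  moves=[
    {"dx":0,"dy":0,"dz":0.07,"roll":0},
    {"dx":0,"dy":0,"dz":0.07,"roll":0},
    {"dx":0,"dy":0,"dz":0,"roll":0},
  ],
)

```text
time_s: 17.9
tcp_pos: [0.5773, 0.1075, 0.0836]
tcp_rot: [[-1.0, 0.0, -0.0], [0.0, 1.0, -0.0], [0.0, -0.0, -1.0]]
ft_force: [-2.0, -1.4, -1.6]
finger_gap: 0.0143
grip_force: 58.7
```

Emit:
arm_command(
  moves=[
    {"dx":0,"dy":0,"dz":0.05,"roll":0},
    {"dx":0,"dy":0,"dz":0.04,"roll":0},
    {"dx":0,"dy":0,"dz":0,"roll":0},
  ],
)

```text
time_s: 18.2
tcp_pos: [0.5774, 0.1075, 0.0811]
tcp_rot: [[-1.0, 0.0, -0.0], [0.0, 1.0, -0.0], [0.0, -0.0, -1.0]]
ft_force: [-3.6, -2.0, 0.6]
finger_gap: 0.0141
grip_force: 58.7
```

Emit:
arm_command(
  moves=[
    {"dx":0,"dy":0,"dz":0.03,"roll":0},
    {"dx":0,"dy":0,"dz":0.03,"roll":0},
    {"dx":0,"dy":0,"dz":0,"roll":0},
  ],
)

```text
time_s: 18.5
tcp_pos: [0.5775, 0.1075, 0.0806]
tcp_rot: [[-1.0, 0.0, 0.0], [0.0, 1.0, -0.0], [-0.0, -0.0, -1.0]]
ft_force: [-5.8, -2.8, 8.9]
finger_gap: 0.0144
grip_force: 59.9
```

The collar seated at the predicted height with 9 N. Releasing and rising.

Emit:
arm_command(
  moves=[
    {"dx":0,"dy":0,"dz":0,"roll":0},
    {"dx":0,"dy":0,"dz":0,"roll":0},
    {"dx":0,"dy":0,"dz":0,"roll":0},
    {"dx":0,"dy":0,"dz":0,"roll":0},
    {"dx":0,"dy":0,"dz":0,"roll":0},
    {"dx":0,"dy":0,"dz":-0.3,"roll":0},
    {"dx":0,"dy":0,"dz":-0.6,"roll":0},
    {"dx":0,"dy":0,"dz":-1,"roll":0},
    {"dx":0,"dy":0,"dz":-1,"roll":0},
    {"dx":1,"dy":0,"dz":-1,"roll":0},
    {"dx":1,"dy":0,"dz":0,"roll":0},
    {"dx":0,"dy":0,"dz":0,"roll":0},
    {"dx":0,"dy":0,"dz":0,"roll":0},
  ],
  grip=0.4,
)

```text
time_s: 19.8
tcp_pos: [0.5176, 0.1077, 0.1974]
tcp_rot: [[-1.0, 0.0, 0.002], [0.0, 1.0, 0.0], [-0.002, 0.0, -1.0]]
ft_force: [0.0, 0.4, -0.0]
finger_gap: 0.0512
grip_force: 0.0
```

```bash
python3 - <<'E'
from h import *
s=status.state();print(s['time_s'],s['tcp_pos'],s['finger_gap'],s['ft_force'])
a,b,w=[cv2.cvtColor(viewer.grab_frame(n),cv2.COLOR_RGB2BGR) for n in('side','scene','wrist')]
r=lambda i:cv2.resize(i,(390,300),interpolation=cv2.INTER_CUBIC)
cv2.imwrite('pics/f.png',np.vstack([np.hstack([r(a[140:260,290:446]),r(b[160:280,290:446])]),np.hstack([r(w[100:340,160:472]),r(w)])]))
E
```

```text
19.8 [0.51761638 0.10766678 0.19738479] 0.05121010074714636 [ 0.02573436  0.38896672 -0.04772076]
```

View pics/f.png

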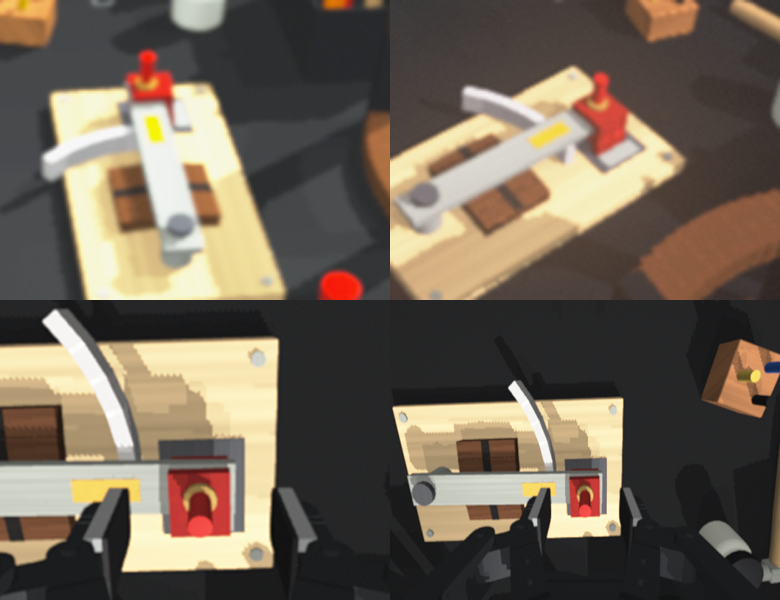

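The bar is shut in the fork, and the pin stands upright with its brass collar flat on the upper ear ((148,85) in the side panel). The gripper is clear, so I'm handing in.

```bash
python3 -c "
from cell import ticket
print(ticket.close_job())"
```

```text
the job is handed in; nothing more can be done
None
```

The jig is closed and handed in at about 20 s of the 72 s allowed: the bar is home against the back of the fork, the red-handled pin is through it with its collar seated, and the highest force I read was about 17 N, at the end of the bar push.

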